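# Load a heat sink into the comb nest and hold it down

## Task

Get the long heat sink ready for assembly: swing the hold-down arm aside, lift the long heat sink over the front rail of the sloped rack, and lower it (do not drop it), fins down, onto the comb nest until its fins are fully home between the ribs. Then swing the hold-down arm fully back over it. Leave the short heat sink in the rack, and do not disturb the bottle, the solder spool or the tip cleaner.

Things in the scene. Friction and masses are not known exactly. Their poses are not given: they have to be found in the camera images.
- sink_long_center (a point): Centre (half-way up) of the long loose heat sink, plain aluminium, 100 x 60 x 40 mm, about 0.26 kg. x runs along its fins, y across them, z from the fin tips to the flat back. Same either way round; grip it across its 60 mm width. It starts fins down in either bay of the rack, its end against the front rail, so its z axis leans 30 degrees from vertical towards the rack's front.
- sink_long: The same long heat sink, at the middle of its fin tips, 20 mm below its centre; same axes. Its flat back is a plate 9 mm thick; five fins, 3 mm thick, 31 mm deep, at 14.25 mm pitch, hang from it, the outer two flush with its sides.
- sink_short_center (a point): Centre (half-way up) of the other loose heat sink: same aluminium, 60 mm wide and 40 mm high too, but only 70 mm long, with seven finer fins. It lies in the rack's other bay, in the same way; axes as for the long one. It stays there.
- rack: Fixed grey sheet-steel rack, 280 mm wide (y), 262 mm high; origin under its middle, on the bench; front faces its -x. Two bays, centred near y = +-62 mm, parted by a strip 10 mm high. Back panel at x = 60 mm; side panels at y = +-138 mm begin at x = 0 (before that nothing stands at the sides of the sloping plate).
- rack_rail (a point): Middle of the foot of the front rail, where it meets the sloping lower tier (in the rack's frame x = -75, y = 0, z = 30 mm; axes as the rack's). From here the tier's plate rises 30 degrees towards the back (+x). The rail stands square to the plate along its front edge, 21 mm high above the plate and 6 mm thick.
- rack_overhang (a point): Middle of the front edge of the upper tier, which holds small goods and overhangs the lower tier (in the rack's frame x = -20, y = 0, z = 182 mm; axes as the rack's). The edge reaches from 4 mm below this point to 15 mm above it, over the rack's whole width. The upper tier runs from here to the back panel.
- nest_seat (a point): Middle of the floor of the fixed comb nest, 12 mm above the bench; fin tips stand on it when home. x along the ribs, y across, z up. Four ribs, 6 mm thick, 84 long, 22 high, round-topped, at y = +-7.1 and +-21.4 mm: the five fins go between and outside them with 2.6 mm play each way. End stops 11 mm high, inner faces at x = +-56 mm. Base plate 12 mm thick, x -108 to 68, y +-52 mm.
- hold_down_pivot (a point): On the vertical pivot axis of the hold-down arm, 66 mm above the bench; in the nest's frame x = -84 mm, y = 0. Pivot nut reaches 73 mm above the bench. The arm is 16 mm wide, its top 66 mm and underside 58 mm above the bench (54 mm under its rubber pad): it passes 2 mm over a heat sink that is fully home.
- hold_down_knob (a point): On the axis of the upright round black knob at the free end of the hold-down arm, at the height to grip it (88 mm above the bench). The knob is about 13 mm thick, from 66 to 106 mm above the bench, 100 mm from the pivot axis. It may turn in the grip, as it goes round with the arm.
- hold_down (a joint): Angle of the hold-down arm, rad: 0 = closed, against its stop, lying along +x of the nest over its middle; grows as the arm swings anticlockwise seen from above (to +y of the nest) to a stop at 1.75. From about 1.2 on it is clear of loading. Light friction (0.5 N at the knob) keeps it where it is left.
- bottle_center (a point): Centre of the white squeeze bottle (55 mm thick, 168 mm high), loose, upright. Not to be disturbed.
- spool_center (a point): Centre of the solder spool (59 x 70 x 44 mm), loose. Not to be disturbed.
- cleaner_center (a point): Centre of the round black tip cleaner (63 mm wide, 44 mm high), loose. Not to be disturbed.

How it is judged:
By the outcome, as a careful person would: the job done as asked, in the order asked, and still so for the second after the job is handed in, with the robot touching nothing.
It also fails if it takes over 56 s, if anything falls off the work surface, if the arm or the gripper's body presses on something with over 40 N, if the wrist force passes 120 N, or if a joint passes its speed limit or range.

## Robot

A 6-joint arm with a two-finger parallel gripper is mounted at the origin on a cart in front of the work surface, level with it; the furniture and walls round the work are solid. World frame = base frame: x ahead of the robot, y to its left, z up, the work surface at z = 0. Lengths are in m, angles in rad, forces in N, time in s.
With the tool pointing down it reaches from about 0.35 to 1 m from the base axis. Payload 7.1 kg.
Tool frame: the origin (TCP) lies between the finger pads; the fingertips stand 22 mm ahead of it and the grasp point (between the pads) lies 3 mm ahead of it; z points along the fingers, y is the line along which they close (so a half turn about z gives the same grasp; the last joint's range is limited). The gripper opens to 85 mm and grips with 20 to 120 N. Pads are 22 mm wide; open, the fingers measure 114 mm over their backs; the gripper's body (76 mm by 85 mm) begins 54 mm behind the grasp point. The pads swing forward as they close: fully open they stand 13 mm farther back than shut.
Start: joints at [1.213, 0.423, 1.63, -0, 1.089, -0.019], TCP at [0.208, 0.589, 0.253] pointing down, gripper open.
Joint ranges: [-3, 3], [-0.9, 2.11], [0.09, 2.58], [-1.31, 4.45], [0.11, 2.69], [-2.54, 2.54]. Speed limits (rad/s): [2.39, 2.39, 3.01, 3.14, 3.14, 3.14].

## Interface

Orientations are given as a rotation vector (axis times angle).
In Python, from rig import manip gives the robot as it stands. The module is installed in compiled form; this text tells all that it offers. Calls block until the motion is done:
- manip.move_to(position, orientation): joint-space move of the TCP to a pose.
- manip.servo_line(position, orientation=None, rate=0.15): straight line of the TCP; orientation=None keeps the orientation; rate is the mean speed in m/s.
- manip.set_joints(angles): joint-space move.
- manip.command_gripper(opening, f_grip=None): finger opening in m; f_grip is the grip in N (None keeps the last); returns when the fingers have stopped.
- manip.hold(seconds).
- manip.solve_ik(position, orientation): joint angles nearest the present ones, or None.
- manip.camera(name): name is "scene" or "top" or "wrist"; returns a dict with "image" (420x560x3 uint8, red, green, blue), "fx", "fy", "cx", "cy" (pixels), "cam_to_world" (4x4, takes a point from camera to world coordinates); the wrist camera has in their place "mount" (4x4, takes a point from camera to tool coordinates, whose origin is the TCP and whose axes are the flange's). Camera axes: x right, y down, z forward; pixel columns grow to the right and rows downward; lengths in m; the calibration is good to about 2 mm. A picture is of the moment at which its call begins: read the wrist's pose just before it. There is no depth.
A pose or a line that the arm cannot do raises manip.IKError and nothing moves.
- manip.sign_off(): hands the job in; it is judged then, once.
Readings, each from a call of its own:
- manip.get_time(): time.
- manip.get_joint_positions(): joint angles.
- manip.get_joint_vel(): joint speeds.
- manip.get_tau(): joint torques, N m.
- manip.get_position(): TCP position.
- manip.get_ee_rot(): TCP orientation.
- manip.get_contact_force(): force on the tool from outside, world axes, zero at the start.
- manip.get_torque(): the same for the moment, N m.
- manip.get_width(): finger opening in m.
- manip.get_grip_force(): force on a finger pad.
Only numpy, scipy, OpenCV 4.12 (cv2) and the standard library are available. Lean on these libraries where they do the work, as an engineer would, in place of code of your own. Each camera call takes 0.05 s, during which the arm holds its last target. There are 200 camera calls.

## Working session

There is one attempt and no reset: what is moved stays moved. The work goes in short steps, each a Python script; the robot and the scene stay as the last script left them, time stands still between calls to the robot, and variables do not carry over. Pictures are saved under pics/ and viewed, at most 11 in all, crops included, and the job is handed in when it is done.

```bash
mkdir -p pics; cat > h.py <<'E'
import numpy as np, cv2
from scipy.spatial.transform import Rotation as R
from rig import manip as m
def snap(name,fn):
    T=None
    if name=="wrist":
        T=np.eye(4);T[:3,:3]=R.from_rotvec(m.get_ee_rot()).as_matrix();T[:3,3]=m.get_position()
    c=m.camera(name); c["T"]=T@c["mount"] if T is not None else np.array(c["cam_to_world"])
    cv2.imwrite("pics/"+fn+".png",c["image"][:,:,::-1])
    np.savez("pics/"+fn+".npz",**{k:c[k] for k in("image","fx","fy","cx","cy","T")})
    return c
def load(fn): return dict(np.load("pics/"+fn+".npz"))
def ray(c,u,v):
    d=c["T"][:3,:3]@np.array([(u-c["cx"])/c["fx"],(v-c["cy"])/c["fy"],1]);return c["T"][:3,3],d/np.linalg.norm(d)
def onz(c,u,v,z):
    o,d=ray(c,u,v);return o+d*(z-o[2])/d[2]
def proj(c,p):
    q=np.linalg.inv(c["T"])@np.append(p,1);return np.array([c["fx"]*q[0]/q[2]+c["cx"],c["fy"]*q[1]/q[2]+c["cy"]])
def tri(c1,p1,c2,p2):
    o1,d1=ray(c1,*p1);o2,d2=ray(c2,*p2)
    s=np.linalg.lstsq(np.c_[d1,-d2],o2-o1,rcond=None)[0]
    a,b=o1+s[0]*d1,o2+s[1]*d2;return (a+b)/2,np.linalg.norm(a-b)
E
python3 - <<'E'
from h import *
for n in("scene","top"):
    c=snap(n,n+"0");print(n,c["fx"],np.round(c["T"],3).tolist())
print(np.round(m.camera("wrist")["mount"],3).tolist())
E
```

```text
scene 505.97602786179544 [[-0.067, -0.873, 0.483, 0.009], [-0.998, 0.062, -0.026, 0.003], [-0.007, -0.484, -0.875, 0.999], [0.0, 0.0, 0.0, 1.0]]
top 459.6521771062343 [[-0.001, -0.983, 0.186, 0.309], [-1.0, -0.005, -0.028, -0.005], [0.029, -0.186, -0.982, 1.18], [0.0, 0.0, 0.0, 1.0]]
[[0.001, -0.95, -0.313, 0.08], [1.0, 0.001, 0.001, -0.001], [-0.001, -0.313, 0.95, -0.12], [0.0, 0.0, 0.0, 1.0]]
```

View pics/scene0.png

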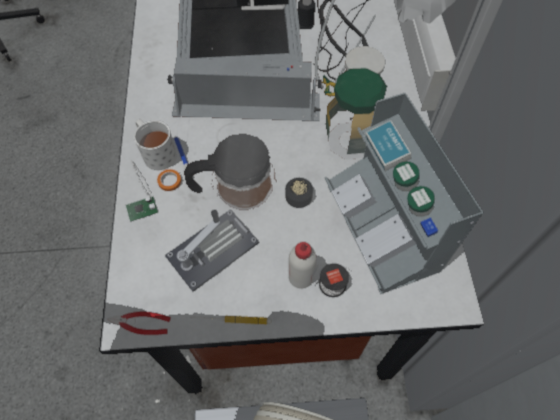

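View pics/top0.png

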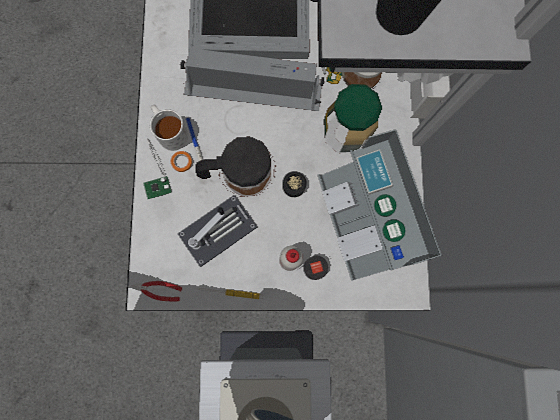

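The scene view shows the nest around (212,250), with the arm closed and its knob near (215,215). It also shows the rack on the right, with sinks at about (352,195) and (383,238), the bottle at (302,265), the spool at (333,278) and the cleaner at (299,192). The top view agrees: nest (217,232), sinks (340,197) and (360,243). I'll enlarge both.

```bash
python3 - <<'E'
from h import *
def crop(fn,x0,y0,x1,y1,s,out):
    i=cv2.imread(f"pics/{fn}.png")[y0:y1,x0:x1]; i=cv2.resize(i,None,fx=s,fy=s,interpolation=cv2.INTER_CUBIC)
    for k in range((x0//20+1)*20,x1,20): cv2.putText(i,str(k),((k-x0)*s,8),0,.3,(0,0,255));cv2.line(i,((k-x0)*s,9),((k-x0)*s,14),(0,0,255))
    for k in range((y0//20+1)*20,y1,20): cv2.putText(i,str(k),(0,(k-y0)*s),0,.3,(0,0,255))
    return i
def pair(fn,a,b,out):
    A=crop(fn,*a,4,0);B=crop(fn,*b,4,0);h=max(A.shape[0],B.shape[0])
    A,B=[cv2.copyMakeBorder(q,0,h-q.shape[0],0,4,0) for q in(A,B)]
    o=np.hstack([A,B]);print(o.shape);cv2.imwrite(out,o)
pair("top0",(172,190,262,270),(314,155,412,285),"pics/topc.png")
pair("scene0",(160,205,262,292),(322,160,418,292),"pics/scenec.png")
E
```

```text
(520, 760, 3)
(528, 800, 3)
```

View pics/topc.png

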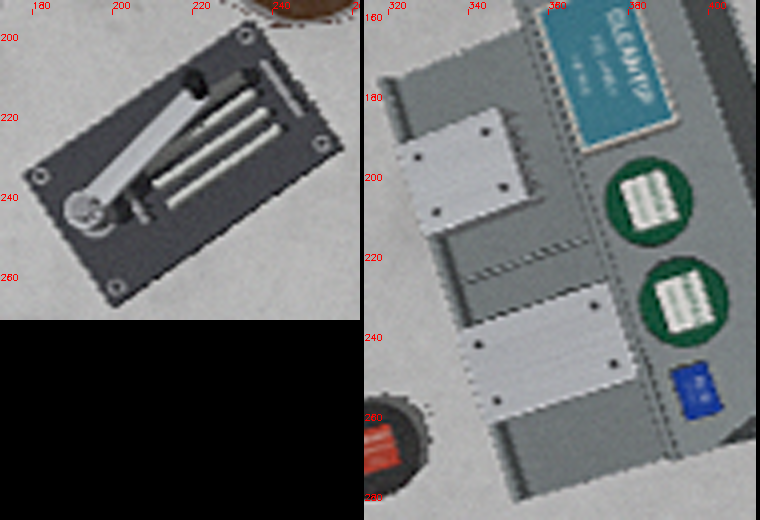

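View pics/scenec.png

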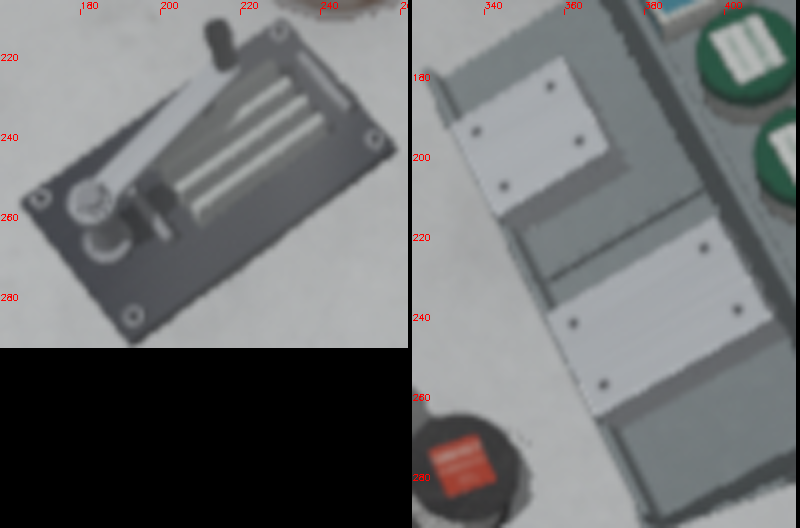

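The closed-up views show the hold-down arm lying slightly open across the nest. The long sink has 4 holes and lies in the near bay, its back corners at top (337,237), (374,225), (382,249), (347,260). The short one is in the far bay.

```bash
python3 - <<'E'
from h import *
t=load("top0");s=load("scene0")
np.set_printoptions(precision=4,suppress=True)
T=[(177.5,233.7),(234,195),(257.7,227),(200.7,266.5)];S=[(165,255.7),(230.7,209.5),(259.2,242.5),(193,291.5)]
for nm,c,P in(("t",t,T),("s",s,S)):
    q=np.array([onz(c,*p,.012) for p in P])[:,:2];L=((q[1]-q[0])+(q[2]-q[3]))/2;W=((q[0]-q[3])+(q[1]-q[2]))/2
    ct=q.mean(0);ax=L/np.linalg.norm(L);a=np.arctan2(ax[1],ax[0]);print(nm,"nest",ct,np.linalg.norm(L),np.linalg.norm(W),a,np.arctan2(*W[::-1])-np.pi/2,"seat",ct+.02*ax,"pivot",ct-.064*ax)
print("pivot",onz(t,193.2,242,.073),onz(s,183,255,.073));print("knob",onz(t,220.5,209.5,.106),onz(s,214,212.5,.106))
A=[(337.2,237),(374.5,225.5),(382.5,249),(347.2,260)];B=[(355.2,238),(398,213.7),(412.7,239.2),(368.5,264)]
q=[]
for a,b in zip(A,B):
    p,e=tri(t,a,s,b);q.append(p);print("sink",p,e)
q=np.array(q);L=(q[1]-q[0]+q[2]-q[3])/2;W=(q[0]-q[3]+q[1]-q[2])/2
n=np.cross(L,W);n/=np.linalg.norm(n);print(np.linalg.norm(L),np.linalg.norm(W),"yawL",np.arctan2(L[1],L[0]),"slope",np.degrees(np.arcsin(L[2]/np.linalg.norm(L))),"n",n,"ctr",q.mean(0)-.02*n)
# rail ends (top of rail)
print("rack? ",tri(t,((377-364)/4+314,78/4+155),s,((425-412)/4+322,68/4+160)),tri(t,((518-364)/4+314,500/4+155),s,((648-412)/4+322,522/4+160)))
E
```

```text
t nest [0.4708 0.123 ] 0.17420967407075075 0.10359466648037607 -0.9515221854405995 -0.9323327685912841 seat [0.4824 0.1067] pivot [0.4336 0.1751]
s nest [0.467  0.1225] 0.17393061233971188 0.10396758701869223 -0.9462796289017273 -0.9542340288892144 seat [0.4787 0.1063] pivot [0.4296 0.1744]
pivot [0.4337 0.1742 0.073 ] [0.4295 0.174  0.073 ]
knob [0.5074 0.1073 0.106 ] [0.5036 0.1079 0.106 ]
sink [ 0.4482 -0.1756  0.0614] 0.00023735222768562432
sink [ 0.4685 -0.256   0.1181] 0.0011190979329030475
sink [ 0.4137 -0.2747  0.1133] 0.0028967151823000433
sink [ 0.3928 -0.1981  0.0525] 0.00406693200758548
0.10019957116258535 0.05925561587732546 yawL -1.3144426463839585 slope 35.92431443052721 n [-0.2946  0.5222  0.8003] ctr [ 0.4367 -0.2365  0.0703]
rack?  (array([ 0.6108, -0.132 ,  0.0441]), np.float64(0.0026746160703464755)) (array([ 0.3448, -0.2173,  0.0261]), np.float64(0.0013040271669634716))
```

```bash
cat >> h.py <<'E'
def fr(x,z):
    z=np.array(z,float);z/=np.linalg.norm(z);x=np.array(x,float);x-=z*(x@z);x/=np.linalg.norm(x)
    return R.from_matrix(np.c_[x,np.cross(z,x),z]).as_rotvec()
def down(yaw): return fr([np.cos(yaw),np.sin(yaw),0],[0,0,-1])
def uv(a): return np.array([np.cos(a),np.sin(a),0])
Z=np.array([0,0,1.])
E
python3 - <<'E'
from h import *
np.set_printoptions(precision=3,suppress=True)
t=load("top0");s=load("scene0")
print("bottle top",onz(t,292,254,.168),onz(s,303,248,.168),"spool",onz(t,317,266,.044),onz(s,334,277,.044),"cleaner",onz(t,294.5,183,.044))
print("handle",tri(t,(205,168),s,(195,178)),"pan",tri(t,(245,160),s,(242,155)))
print("tool x",R.from_rotvec(m.get_ee_rot()).as_matrix())
ry=-1.29; u=uv(ry)*np.cos(np.pi/6)+Z*.5; n=-uv(ry)*.5+Z*np.cos(np.pi/6)
c=np.array([.4365,-.236,.0715])
for sg in(1,-1):
    o=fr(sg*u,-n)
    for h in(.009+.003,.05,.1): print("grasp",sg,h,m.solve_ik(c+n*(h),o))
    for h in(.049,.12): print("nest",sg,m.solve_ik(np.array([.4806,.1065,h+.003]),down(-.948+(0 if sg>0 else np.pi))))
piv=np.array([.4316,.1745,0])
for th in(0,.21,.8,1.3,1.6):
  for yo in(0,1.2,-1.2): print("knob",th,yo,m.solve_ik(piv+.1*uv(-.948+th)+Z*.091,down(yo)))
E
```

```text
bottle top [ 0.397 -0.058  0.168] [ 0.385 -0.059  0.168] spool [ 0.378 -0.126  0.044] [ 0.373 -0.125  0.044] cleaner [ 0.588 -0.072  0.044]
handle (array([0.624, 0.155, 0.052]), np.float64(0.0014658292405944457)) pan (array([0.622, 0.048, 0.132]), np.float64(0.0036375145603137135))
tool x [[-0.943  0.332 -0.   ]
 [ 0.332  0.943 -0.001]
 [ 0.    -0.001 -1.   ]]
grasp 1 0.012 None
grasp 1 0.05 None
grasp 1 0.1 None
nest 1 None
nest 1 None
grasp -1 0.012 None
grasp -1 0.05 [-0.227  0.442  2.214 -1.162  0.496  0.543]
grasp -1 0.1 [-0.17   0.328  2.222 -0.98   0.573  0.387]
nest -1 [ 0.194  0.574  2.02  -0.     0.548 -0.429]
nest -1 [ 0.194  0.437  2.003 -0.     0.701 -0.429]
knob 0 0 [ 0.164  0.504  1.999 -0.     0.639  1.735]
knob 0 1.2 [ 0.164  0.504  1.999 -0.     0.639  0.535]
knob 0 -1.2 None
knob 0.21 0 [ 0.186  0.522  1.96  -0.     0.66   1.757]
knob 0.21 1.2 [ 0.186  0.522  1.96  -0.     0.66   0.557]
knob 0.21 -1.2 None
knob 0.8 0 [ 0.271  0.56   1.877 -0.     0.705  1.842]
knob 0.8 1.2 [ 0.271  0.56   1.877 -0.     0.705  0.642]
knob 0.8 -1.2 None
knob 1.3 0 [ 0.357  0.571  1.852 -0.     0.718  1.928]
knob 1.3 1.2 [ 0.357  0.571  1.852 -0.     0.718  0.728]
knob 1.3 -1.2 None
knob 1.6 0 [ 0.41   0.568  1.858 -0.     0.715  1.981]
knob 1.6 1.2 [ 0.41   0.568  1.858 -0.     0.715  0.781]
knob 1.6 -1.2 None
```

```bash
python3 - <<'E'
from h import *
np.set_printoptions(precision=2,suppress=True)
ry=-1.29; u=uv(ry)*np.cos(np.pi/6)+Z*.5; n=-uv(ry)*.5+Z*np.cos(np.pi/6)
c=np.array([.4365,-.236,.0715]);seat=np.array([.4806,.1065,.012])
for a in(30,27,24,21,18):
    a_=np.radians(a);ax=-uv(ry)*np.sin(a_)+Z*np.cos(a_)
    b=np.radians(a-30);nx=-.948;bx=-uv(nx)*np.sin(b)+Z*np.cos(b)
    for g in(.006,.010):
        f=lambda p,o:(lambda q:None if q is None else np.array(q))(m.solve_ik(p,o))
        print(a,g,[f(c+n*(g+l)+ax*.003,fr(-u,-ax)) for l in(0,.03,.06,.12)],"nest",[f(seat+Z*(.02+g+l)+bx*.003,fr(-uv(nx),-bx)) for l in (0,.1)])
E
```

```text
30 0.006 [None, array([-0.24,  0.47,  2.21, -1.21,  0.48,  0.58]), array([-0.21,  0.4 ,  2.22, -1.09,  0.52,  0.48]), array([-0.14,  0.26,  2.22, -0.89,  0.63,  0.31])] nest [array([ 0.19,  0.6 ,  2.02, -0.  ,  0.53, -0.43]), array([ 0.19,  0.4 ,  2.  , -0.  ,  0.74, -0.43])]
30 0.01 [None, array([-0.23,  0.46,  2.21, -1.19,  0.49,  0.57]), array([-0.2 ,  0.39,  2.22, -1.07,  0.53,  0.47]), array([-0.13,  0.26,  2.22, -0.88,  0.64,  0.3 ])] nest [array([ 0.19,  0.59,  2.02, -0.  ,  0.53, -0.43]), array([ 0.19,  0.4 ,  1.99, -0.  ,  0.75, -0.43])]
27 0.006 [array([-0.3 ,  0.52,  2.18, -1.19,  0.42,  0.53]), array([-0.27,  0.45,  2.2 , -1.07,  0.46,  0.43]), array([-0.23,  0.39,  2.2 , -0.96,  0.5 ,  0.33]), array([-0.17,  0.25,  2.21, -0.79,  0.62,  0.19])] nest [array([ 0.17,  0.6 ,  2.01,  0.09,  0.56, -0.53]), array([ 0.17,  0.41,  1.98,  0.07,  0.77, -0.5 ])]
27 0.01 [array([-0.29,  0.51,  2.19, -1.18,  0.43,  0.52]), array([-0.26,  0.45,  2.2 , -1.06,  0.46,  0.41]), array([-0.23,  0.38,  2.2 , -0.95,  0.51,  0.32]), array([-0.16,  0.25,  2.21, -0.78,  0.63,  0.18])] nest [array(
[... 1324 characters left out ...]
.7 ]), array([ 0.12,  0.43,  1.95,  0.18,  0.85, -0.64])]
18 0.006 [array([-0.38,  0.5 ,  2.13, -0.69,  0.39, -0.03]), array([-0.35,  0.44,  2.15, -0.62,  0.45, -0.08]), array([-0.32,  0.37,  2.16, -0.56,  0.5 , -0.12]), array([-0.26,  0.24,  2.16, -0.47,  0.63, -0.17])] nest [array([ 0.09,  0.63,  1.96,  0.29,  0.68, -0.77]), array([ 0.09,  0.45,  1.94,  0.24,  0.87, -0.69])]
18 0.01 [array([-0.37,  0.49,  2.14, -0.68,  0.4 , -0.04]), array([-0.34,  0.43,  2.15, -0.61,  0.45, -0.09]), array([-0.31,  0.36,  2.16, -0.55,  0.51, -0.13]), array([-0.25,  0.23,  2.16, -0.46,  0.64, -0.17])] nest [array([ 0.09,  0.62,  1.96,  0.29,  0.68, -0.77]), array([ 0.09,  0.44,  1.94,  0.23,  0.88, -0.69])]
```

```bash
cat > a.py <<'E'
from h import *
np.set_printoptions(precision=4,suppress=True)
o=down(2.8);piv=np.array([.4316,.1743,0]);k=np.array([.5055,.1076,0]);a0=np.arctan2(*(k-piv)[1::-1])
m.command_gripper(.05,20)
m.move_to(k+Z*.16,o);m.servo_line(k+Z*.093,rate=.12)
print(m.get_time(),m.get_contact_force())
m.command_gripper(0,20);print("w",m.get_width(),m.get_grip_force(),m.get_contact_force(),m.get_time())
th1=-.948+1.5
for i in np.linspace(a0,th1,9)[1:]:
    m.servo_line(piv+.1*uv(i)+Z*.093,rate=.12)
    print(m.get_position(),m.get_contact_force(),m.get_time())
m.command_gripper(.05);m.servo_line(m.get_position()+Z*.07,rate=.2)
nx=-.948;seat=np.array([.4806,.1065,.0])
m.move_to(seat+Z*.2,fr(-uv(nx),-Z));m.hold(.2)
snap("wrist","w1");print(m.get_time())
E
python3 a.py
```

```text
3.3667 [0.162  0.4568 0.5755]
w 0.012848213281368252 19.555977780546527 [-0.3837  0.7075  4.3552] 3.7833
[0.5167 0.1202 0.0935] [ 1.7795 -1.4654  5.7007] 4.0667
[0.5247 0.1341 0.0935] [ 5.338  -3.8661  4.1114] 4.35
[0.5297 0.1493 0.0935] [ 5.8786 -2.0286  3.9537] 4.6333
[0.5322 0.1651 0.0935] [ 6.1202 -1.3119  3.1029] 4.9167
[0.5322 0.1812 0.0934] [ 6.5102 -0.645   4.6907] 5.2
[0.5295 0.1971 0.0934] [5.4798 0.3319 4.8603] 5.4833
[0.5246 0.2125 0.0934] [3.7    0.6989 4.0893] 5.7667
[0.5173 0.227  0.0934] [6.1354 2.9487 3.9396] 6.05
7.8333
```

View pics/w1.png

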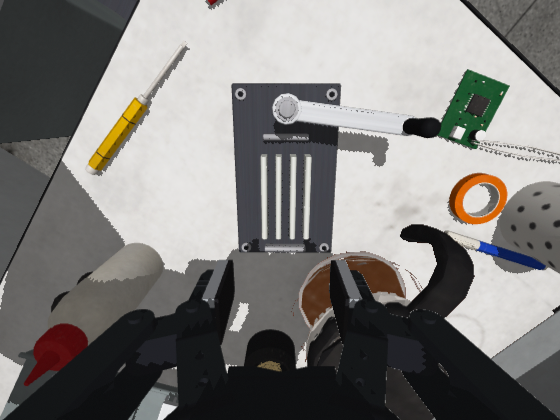

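The wrist view shows the arm swung well aside (it now points right, knob at (425,127)). Four ribs are clear at columns 264–308, rows 153–240, and nothing has been disturbed.

```bash
python3 - <<'E'
from h import *
np.set_printoptions(precision=4,suppress=True)
c=load("w1");g=cv2.cvtColor(c["image"],cv2.COLOR_RGB2GRAY)
r=np.zeros_like(g);r[148:246,252:320]=g[148:246,252:320]>140
N,l,st,ce=cv2.connectedComponentsWithStats(r);cs=[]
for i in range(1,N):
    if st[i,4]>150:
        (cx,cy),(w,h),a=cv2.minAreaRect(np.argwhere(l==i)[:,::-1].astype(np.float32))
        top,bot=st[i,1],st[i,1]+st[i,3]-1
        xt=np.argwhere(l==i);vt=xt[xt[:,0]<top+8];vb=xt[xt[:,0]>bot-8]
        p=onz(c,vt[:,1].mean(),vt[:,0].mean(),.034);q=onz(c,vb[:,1].mean(),vb[:,0].mean(),.034)
        e1=onz(c,cx,top-.5,.034);e2=onz(c,cx,bot+.5,.034)
        print(st[i],"yaw",np.arctan2(*(q-p)[1::-1]),"len",np.linalg.norm(e1-e2),"mid",(e1+e2)/2)
        cs.append((e1+e2)/2)
cs=np.array(cs);print("seat",cs.mean(0),np.linalg.norm(np.diff(cs,axis=0),axis=1))
for p in[(232.5,84),(340,84),(334,251.5),(237,252)]: print(onz(c,*p,.012))
q=np.array([onz(c,*p,.012) for p in[(232.5,84),(340,84),(334,251.5),(237,252)]])
L=q[2]+q[3]-q[0]-q[1];print("plate seat",q.mean(0)+.02*L/np.linalg.norm(L),np.arctan2(L[1],L[0]),np.linalg.norm(L)/2)
print("pivot",onz(c,287,108,.073),"knob",onz(c,428,127,.1))
print(m.get_position())
E
```

```text
[261 155   6  84 459] yaw -0.9523171318640866 len 0.08508721370083139 mid [0.4664 0.0974 0.034 ]
[276 155   5  84 419] yaw -0.9479346086475889 len 0.08507527234432752 mid [0.4779 0.1057 0.034 ]
[290 154   6  85 445] yaw -0.9445114435864029 len 0.08600742482855432 mid [0.4892 0.1144 0.034 ]
[303 155   9  84 449] yaw -0.9470405395346071 len 0.08510846937510323 mid [0.501  0.1224 0.034 ]
seat [0.4836 0.11   0.034 ] [0.0142 0.0142 0.0142]
[0.3817 0.1661 0.012 ]
[0.4636 0.2253 0.012 ]
[0.5679 0.0873 0.012 ]
[0.4803 0.0233 0.012 ]
plate seat [0.4851 0.1093 0.012 ] -0.9449790786226736 0.17326498565439627
pivot [0.4355 0.1775 0.073 ] knob [0.5227 0.2245 0.1   ]
[0.4807 0.1073 0.1994]
```

```bash
cat > b.py <<'E'
from h import *
np.set_printoptions(precision=4,suppress=True)
ry=-1.28; u=uv(ry)*np.cos(np.pi/6)+Z*.5; n=-uv(ry)*.5+Z*np.cos(np.pi/6)
a=np.radians(23);ax=-uv(ry)*np.sin(a)+Z*np.cos(a);o=fr(-u,-ax)
c=np.array([.438,-.235,.072])
m.command_gripper(.08)
m.move_to(np.array([.46,.0,.28]),fr(-uv(-1.1),-Z))
m.move_to(c+n*.15,o);m.hold(.2)
snap("wrist","w2");print(m.get_time(),m.get_position())
E
python3 b.py
```

```text
9.8667 [ 0.4174 -0.1628  0.2024]
```

View pics/w2.png

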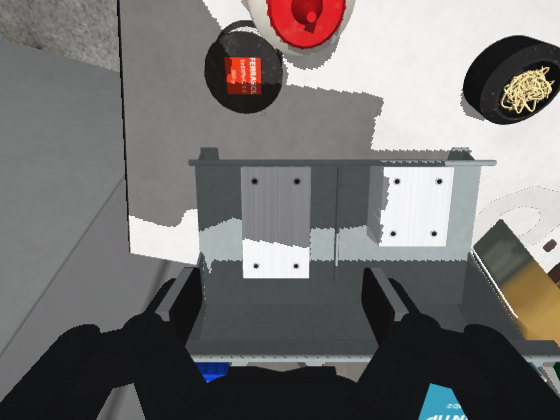

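The wrist view shows the long sink's back with corners at (241,167), (310,167), (310,278), (242,278), against the rail. The short sink is in the other bay.

```bash
python3 - <<'E'
from h import *
np.set_printoptions(precision=4,suppress=True)
c=load("w2");ry=-1.28;n=-uv(ry)*.5+Z*np.cos(np.pi/6)
P=np.array([.438,-.235,.072])+.02*n;q=[]
for p in[(241,167),(310.5,167),(310,278),(242,278)]:
    o,d=ray(c,*p);q.append(o+d*((P-o)@n)/(d@n))
q=np.array(q);L=(q[2]+q[3]-q[0]-q[1])/2;W=(q[1]+q[2]-q[0]-q[3])/2
print(q,np.linalg.norm(L),np.linalg.norm(W),np.arctan2(L[1],L[0]),np.arctan2(W[1],W[0]),"ctr",q.mean(0)-.02*n)
a,b=ray(c,190,162),ray(c,496,162)
e=[x[0]+x[1]*((.045-x[0][2])/x[1][2]) for x in(a,b)];print("rail yaw-90",np.arctan2(*(e[1]-e[0])[1::-1])-np.pi/2)
E
```

```text
[[ 0.3911 -0.1911  0.0631]
 [ 0.4476 -0.1742  0.0631]
 [ 0.474  -0.2571  0.1133]
 [ 0.4145 -0.2749  0.1132]] 0.10037318772955857 0.0605681242513398 -1.2809867944603535 0.2904975284483697 ctr [ 0.4347 -0.2339  0.0708]
rail yaw-90 -1.279549672248013
```

```bash
cat > c.py <<'E'
from h import *
np.set_printoptions(precision=4,suppress=True)
ry=-1.28; u=uv(ry)*np.cos(np.pi/6)+Z*.5; n=-uv(ry)*.5+Z*np.cos(np.pi/6)
a=np.radians(23);ax=-uv(ry)*np.sin(a)+Z*np.cos(a);o=fr(-u,-ax)
c=np.array([.4355,-.235,.0715]);g=c+n*.010+ax*.003
m.servo_line(g+n*.06,rate=.2);m.servo_line(g,rate=.1);print(m.get_position()-g,m.get_contact_force())
m.command_gripper(.05,60);print(m.get_width(),m.get_grip_force(),m.get_contact_force(),m.get_torque(),m.get_time())
m.servo_line(g+n*.05,rate=.08);print(m.get_contact_force(),m.get_width())
m.servo_line(g+n*.14,rate=.2);print(m.get_contact_force(),m.get_width(),m.get_time())
m.hold(.1);snap("wrist","w3")
E
python3 c.py
```

```text
[0.0003 0.0002 0.0006] [-0.6479 -0.2096  0.2715]
0.058932861364628074 63.178681433200836 [-1.9292  2.8492  8.5859] [ 0.1604  0.4063 -0.1592] 11.4917
[-0.0882  0.667  -2.7105] 0.059180919661618904
[-0.3141  0.7294 -2.3456] 0.05905998437348648 12.8667
```

View pics/w3.png

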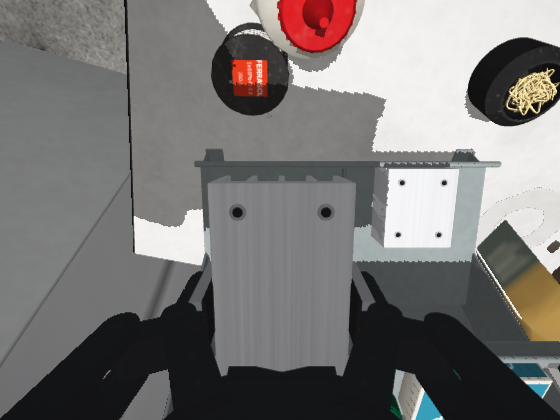

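The sink is held squarely. Its front top edge runs from (208,182) to (354,182), and the short sink is undisturbed. I'll compare this edge with its expected place in the tool frame.

```bash
python3 - <<'E'
from h import *
np.set_printoptions(precision=4,suppress=True)
c=load("w3");ry=-1.28; u=uv(ry)*np.cos(np.pi/6)+Z*.5; n=-uv(ry)*.5+Z*np.cos(np.pi/6)
a=np.radians(23);ax=-uv(ry)*np.sin(a)+Z*np.cos(a)
pos=m.get_position();Rt=R.from_rotvec(m.get_ee_rot()).as_matrix()
ctr=pos-ax*.003-n*.010;P=ctr+n*.02
for uvp in[(208,182),(354.5,182),(237,212),(326,212)]:
    o,d=ray(c,*uvp);x=o+d*((P-o)@n)/(d@n);print("tool",Rt.T@(x-pos),"along u",(x-ctr)@u)
E
```

```text
tool [ 0.0533 -0.0292 -0.0004] along u -0.05244872977485078
tool [ 0.0533  0.0298 -0.0005] along u -0.05249370648220692
tool [ 0.0411 -0.0179 -0.002 ] along u -0.040141589843808605
tool [ 0.0411  0.0187 -0.002 ] along u -0.04017014896132431
```

```bash
cat > d.py <<'E'
from h import *
np.set_printoptions(precision=4,suppress=True)
nx=-.947;X=uv(nx);Y=uv(nx+np.pi/2);b=np.radians(-7);bx=-X*np.sin(b)+Z*np.cos(b);o=fr(-X,-bx)
seat=np.array([.4834,.1093,0])
def tcp(tip,dx=.0015,dy=0): return seat+X*dx+Y*dy+Z*(tip+.02+.010)+bx*.003
E
cat > d1.py <<'E'
from d import *
m.move_to(np.array([.44,-.11,.29]),fr(-uv(-1.15),-Z));
m.move_to(tcp(.15),o);m.servo_line(tcp(.06),rate=.15);m.hold(.2);print(m.get_time(),m.get_contact_force(),m.get_position()-tcp(.06))
snap("wrist","w4");snap("top","t4")
E
python3 d1.py
```

```text
15.6333 [-0.5699 -0.3399 -2.8211] [0.0007 0.     0.001 ]
```

View pics/w4.png

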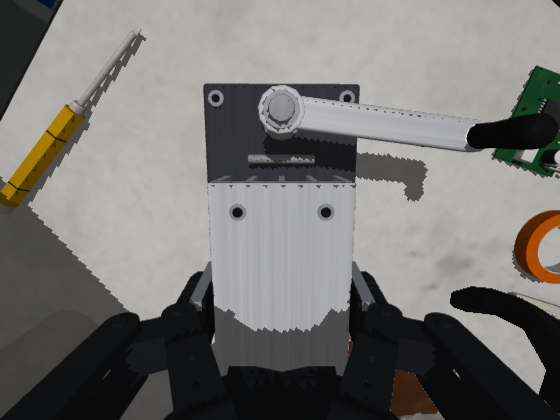

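The wrist view at hover shows the plate centre (281.3), end stop (281.5), sink edges (208/354.5, giving 281.25) and holes (281.5) all on one column. The sink is aligned across the ribs, so I'll lower it while watching the force.

```bash
cat > e.py <<'E'
from d import *
c=load("w4")
print("endstop inner pred",proj(c,seat-X*.056+Z*.023),"seen ~ (281,162)","plate end pred",proj(c,seat-X*.108+Z*.012),"seen 84", "sink edge pred",proj(c,seat-X*.050+Z*.100),"seen 183")
for tip in(.040,.034,.030,.026,.022,.018,.015,.013,.012,.011):
    m.servo_line(tcp(tip),rate=.06 if tip>.035 else .03);f=m.get_contact_force();print(tip,f,m.get_position()[2]-tcp(tip)[2],m.get_width())
    if f[2]>12: break
print(m.get_time())
E
python3 e.py
```

```text
endstop inner pred [280.139  161.8051] seen ~ (281,162) plate end pred [280.1558  80.8241] seen 84 sink edge pred [279.9353 182.4209] seen 183
0.04 [-0.26   -1.001  -1.2904] -0.0006079337607654972 0.05912892396934736
0.034 [-0.8456  0.5412 -3.332 ] -0.00012036941140951274 0.05922289535496552
0.03 [ 0.2003 -0.4453 -2.4134] -0.0001574500358475922 0.058906194731745846
0.026 [-0.6134  0.0045 -1.9933] -0.00020673760060254537 0.05940611835213848
0.022 [ 0.0479  0.2205 -2.3058] -0.00023409446961148578 0.05912933675309017
0.018 [ 0.1175  0.1895 -1.6494] -0.00023186313662614672 0.0590292978103718
0.015 [-0.3774  0.3063 -2.5457] -0.00020361661093980243 0.05912226247068721
0.013 [ 0.0894  0.4001 -1.6466] -0.00010608748314318989 0.058856146192081085
0.012 [ 0.3749 -0.1783 -2.279 ] -1.0242669767970836e-05 0.05913719860997361
0.011 [ 0.3072  0.4222 -1.4673] -4.959671712364416e-05 0.059050930528725246
18.7
```

```bash
cat > f.py <<'E'
from d import *
for tip in np.arange(.0105,.004,-.0005):
    m.servo_line(tcp(tip),rate=.02);m.hold(.1);f=m.get_contact_force();print(round(tip,4),f[2],m.get_position()[2]-tcp(tip)[2])
    if f[2]>6: break
print(m.get_time())
m.command_gripper(.075,20);m.hold(.2);print(m.get_contact_force())
p=m.get_position();m.servo_line(p+bx*.10,rate=.15);m.hold(.2);snap("wrist","w5");print(m.get_time())
E
python3 f.py
```

```text
0.0105 -1.4851971170217264 3.398059446423074e-05
0.01 5.3433201357032765 0.0005255112845312312
0.0095 13.18575463799189 0.0009980604625237158
19.75
[-0.1286 -0.2956  0.6061]
21.325
```

View pics/w5.png

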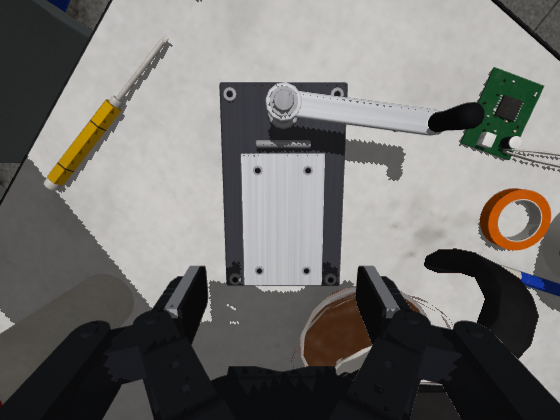

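The sink lies centred in the nest, with its back corners at (243,154), (324,154) and (244,285). The contact height says the fins are home. The hold-down arm is still aside, knob at about (457,118), so I'll swing it closed now.

```bash
cat > g.py <<'E'
from d import *
piv=seat-X*.084;k=piv+.1*uv(.497);o=down(2.4)
m.servo_line(m.get_position()+Z*.04,rate=.2);m.command_gripper(.05,20)
m.move_to(k+Z*.17,o);m.servo_line(k+Z*.093,rate=.12);print(m.get_contact_force(),m.get_time())
m.command_gripper(0,20);print(m.get_width(),m.get_contact_force())
def go(t,r):
    m.servo_line(piv+.1*uv(t)+Z*.093,rate=r);f=m.get_contact_force();print(round(t-nx,3),f,f@uv(t+np.pi/2));return f@uv(t+np.pi/2)
for t in np.linspace(.497,nx+.08,8)[1:]:
    if go(t,.1)>25: break
else:
    for t in np.arange(nx+.06,nx-.07,-.02):
        if go(t,.04)>10: break
print(m.get_time())
m.command_gripper(.045);m.servo_line(m.get_position()+Z*.09,rate=.2);
m.servo_line(np.array([.40,.16,.24]),rate=.25);m.hold(.3)
t=snap("top","t6");s=snap("scene","s6")
A=cv2.imread("pics/t6.png")[180:280,165:345];B=cv2.imread("pics/s6.png")[170:310,140:420]
cv2.imwrite("pics/fin.png",np.vstack([cv2.resize(A,(504,280)),cv2.resize(B,(504,252+28))]));print(m.get_time())
E
python3 g.py
```

```text
[-0.9703 -0.5018 -0.3269] 23.4167
0.013087553190572037 [-0.2628 -0.5408  4.9663]
1.249 [1.6828 1.6379 3.4525] 1.0629660192638928
1.054 [5.8436 0.6113 4.4846] -0.017927770430803767
0.859 [ 7.8815 -0.1407  1.4224] 0.5491479715901701
0.665 [ 6.1008 -1.986   2.2178] -0.2070863070104943
0.47 [ 3.3063 -2.0344  5.6637] -0.28822720097497306
0.275 [ 2.9444 -1.7778  6.7516] 0.4423262565598571
0.08 [ 0.1518 -0.9434  6.6132] -0.49472707473160116
0.06 [1.8216 0.9809 6.8989] 2.0317601915044943
0.04 [ 0.9431 -0.0124  6.696 ] 0.7352643635268558
0.02 [0.7537 0.0697 6.2801] 0.6446733130376759
-0.0 [4.607  2.8585 3.2144] 5.409007997446359
-0.02 [ 7.8776 10.6827 -2.2393] 12.550047378311376
27.475
29.5333
```

View pics/fin.png

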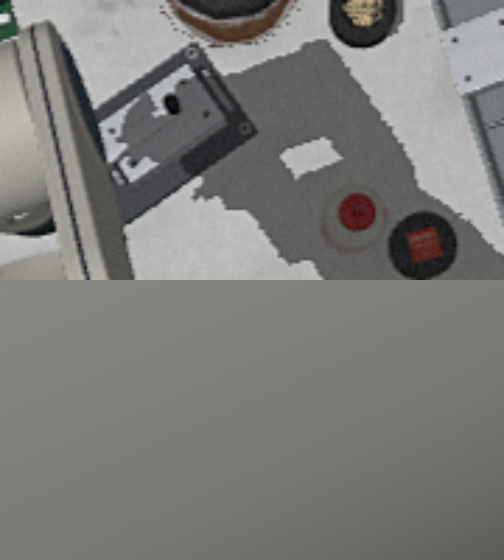

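```bash
python3 - <<'E'
from d import *
c=load("t6");k=onz(c,226.4,216.8,.103);d=k-(seat-X*.084)
print(k,np.arctan2(d@Y,d@X),np.linalg.norm(d[:2]))
print(onz(c,165+357/2.8,180+212/2.8,.168),onz(c,165+423/2.8,180+244/2.8,.044))
m.servo_line(np.array([.36,.26,.28]),rate=.3);m.hold(.2);snap("wrist","w7");print(m.get_contact_force(),m.get_time())
snap("top","t7");i=cv2.imread("pics/t7.png")[180:280,165:345];cv2.imwrite("pics/t7c.png",cv2.resize(i,(720,400)))
E
```

```text
[0.4904 0.0932 0.103 ] -0.03666000739014924 0.10119184075596388
[ 0.3933 -0.0595  0.168 ] [ 0.3756 -0.1241  0.044 ]
[-1.2484 -0.2739  0.0916] 30.3167
```

View pics/t7c.png

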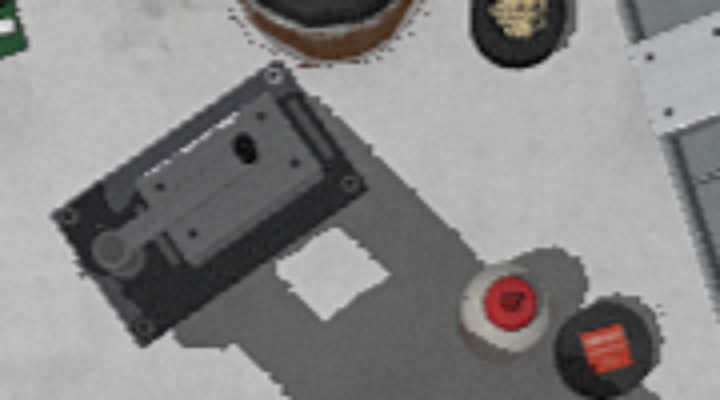

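The top view shows the hold-down arm lying along the middle of the seated sink, with the knob at (245,148) in the crop. The bottle, spool and cleaner are where they were, and the robot is clear.

```bash
python3 -c "
from rig import manip as m
print(m.sign_off())"
```

```text
the job is handed in; nothing more can be done
None
```

The job is handed in at about 30 s: the long heat sink sits fins-down and fully home in the comb nest, the hold-down arm is closed against its stop over it, and the short sink, bottle, spool and tip cleaner were left alone.

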